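# Find the loaded sample jar by its weight and put it on the balance

## Task

One of the three identical closed white sample jars still has its metal sample inside; the other two are empty. Find out by feel which one is heavy and stand it upright on the pan of the balance, setting it down gently. Leave the two empty jars standing on the bench where they were, and do not tip any jar over.

Things in the scene. Friction and masses are not known exactly. Their poses are not given: they have to be found in the camera images.
- jar_a: One of three identical-looking closed jars (the right-hand one of the two near the front edge): opaque white cylinder 54 mm in diameter, ribbed grey screw cap of 52 mm, 80 mm high (body 62, cap 18; cap fixed on). Origin: centre of its underside, z up. Loose, on the bench. One, any one, has a loose metal piece hidden inside and weighs 0.39 to 0.52 kg; the other two weigh 0.09 to 0.13 kg.
- jar_b: One of three identical-looking closed jars (the one farther back than the others): opaque white cylinder 54 mm in diameter, ribbed grey screw cap of 52 mm, 80 mm high (body 62, cap 18; cap fixed on). Origin: centre of its underside, z up. Loose, on the bench. One, any one, has a loose metal piece hidden inside and weighs 0.39 to 0.52 kg; the other two weigh 0.09 to 0.13 kg.
- jar_c: One of three identical-looking closed jars (the leftmost): opaque white cylinder 54 mm in diameter, ribbed grey screw cap of 52 mm, 80 mm high (body 62, cap 18; cap fixed on). Origin: centre of its underside, z up. Loose, on the bench. One, any one, has a loose metal piece hidden inside and weighs 0.39 to 0.52 kg; the other two weigh 0.09 to 0.13 kg.
- balance: Low white top-loading laboratory balance, fixed to the bench, 205 mm deep (its x), 165 mm wide (its y), on the robot's right; origin at the centre of its underside; its display faces the robot (-x of its own frame). Housing top 46 mm above the bench. The pan does not move.
- pan_center (a point): Centre of the upper face of the balance's round steel pan, 132 mm in diameter, 56 mm above the bench, 10 mm above the housing, flat and without a rim; it lies 28 mm from the balance's origin along the balance's own +x, to the rear.

How it is judged:
By the outcome, as a careful person would: the job done as asked, in the order asked, and still so for the second after the job is handed in, with the robot touching nothing.
It also fails if it takes over 64 s, if anything falls off the work surface, if the arm or the gripper's body presses on something with over 40 N, if the wrist force passes 120 N, or if a joint passes its speed limit or range.

## Robot

A 6-joint arm with a two-finger parallel gripper is mounted at the origin on a cart in front of the work surface, level with it; the furniture and walls round the work are solid. World frame = base frame: x ahead of the robot, y to its left, z up, the work surface at z = 0. Lengths are in m, angles in rad, forces in N, time in s.
With the tool pointing down it reaches from about 0.35 to 0.975 m from the base axis. Payload 4.9 kg.
Tool frame: the origin (TCP) lies on the mounting face of the last link; the fingertips stand 173 mm ahead of it and the grasp point (between the pads) lies 155 mm ahead of it; z points along the fingers, y is the line along which they close (so a half turn about z gives the same grasp; the last joint's range is limited). The gripper opens to 85 mm and grips with 20 to 120 N. Pads are 22 mm wide; open, the fingers measure 114 mm over their backs; the gripper's body (76 mm by 85 mm) begins 54 mm behind the grasp point. The pads swing forward as they close: fully open they stand 13 mm farther back than shut.
Start: joints at [1.198, 0.053, 1.613, -0, 1.476, -0.119], TCP at [0.157, 0.605, 0.405] pointing down, gripper open.
Joint ranges: [-3.01, 3.01], [-1.01, 2.22], [0.06, 2.58], [-1.02, 4.17], [0.09, 2.62], [-3.14, 3.14]. Speed limits (rad/s): [2.57, 2.57, 3.14, 3.14, 3.14, 3.14].

## Interface

Orientations are given as a unit quaternion [w, x, y, z].
In Python, from cell import bot gives the robot as it stands.
- The arm moves only by the tool apply_moves, never from a script. Its argument "series" is a list of rows, each an object with "turn": the turn, a rotation vector about the tool's x, y, z scaled (see below), a list of three; "travel": the shift along the tool's x, y, z scaled (see below), a list of three; "claw": the closure, from 0 (fully open) to 1 (shut). A call has exactly 5 rows; each row is the pose to reach, as a shift and turn from the pose commanded when the call began, along the tool's axes at that moment, turning the shorter way round; what a row does not reach only later rows make up. The controller multiplies each number of a shift by 200 mm and each number of a turn by pi rad. A row lasts 1/8 s, in which the tool goes at most 62.5 mm and 10.7 degrees, less where a joint would pass 70% of its speed; a pose out of reach is approached as far as the arm can. A call with a number of a shift or a turn outside -1 to 1 is refused whole. A call with a gripper value outside its range is refused whole. The fingers move at their own pace and stop on an object; "force" is the grip in N (left out, the last holds). Time passes only in rows, so rows that repeat a pose let the fingers close, or fill a call up. It gives the time, the measured TCP pose, the force, the opening and the grip force at its end, in the units of the state.
- bot.observe(): the state, without advancing time (a new reading comes with each control period).
- bot.capture(name): name is "side" or "top" or "wrist"; returns (picture, depth): 400x640x3 uint8, red, green, blue; 400x640 float32, m along the optical axis (not along the pixel's ray), 0 where there is no reading.
- bot.camera_model(name): a dict with "fx", "fy", "cx", "cy" (pixels), "R" (3x3) and "t" (3): a world point X has camera coordinates R X + t; the wrist camera has in their place "tool_from_camera" (4x4, takes a point from camera to tool coordinates, whose origin is the TCP and whose axes are the flange's). Camera axes: x right, y down, z forward; pixel columns grow to the right and rows downward; lengths in m; the calibration is good to about 2 mm. The wrist camera is an equidistant fisheye: a pixel r from the principal point sees the ray r / f radians off the axis. A picture is of the moment at which its call begins: read the wrist's pose just before it. camera_model takes no time and is no camera call.
- bot.close_job(): hands the job in; it is judged then, once.
Trained networks look in the newest picture that a camera, given by its name, has taken for a name from the list of things; names that differ only in an ending like _2 or _b are one class to them, and where a whole thing is asked for, a point or a joint stands for the part that bears it (a point fixed in the world has none). Each returns a list of dicts, best first, with "p" (0 to 1); they miss things now and then, are a little off and sometimes report something else, mostly with a low value. They report only what shows in the picture. A call takes as long as a camera call.
- bot.search_frame(thing, camera): "xyz" ([x, y, z] in m, in world coordinates, good to about 4 mm: the middle of the surface that is visible of it).
- bot.outline_of(thing, camera): "pixels" (400x640 bool, what is visible of it).
The state is a dict: "time": time; "joint_pos": joint angles; "joint_vel": joint speeds; "joint_efforts": joint torques, N m; "ee_pos": TCP position; "orientation": TCP orientation; "force": force on the tool from outside, world axes, zero at the start; "torque": the same for the moment, N m; "width": finger opening in m; "finger_force": force on a finger pad.
Only numpy, scipy, OpenCV 4.12 (cv2) and the standard library are available. Lean on these libraries where they do the work, as an engineer would, in place of code of your own. Each camera call takes 0.05 s, during which the arm holds its last target. There are 200 camera calls.

## Working session

There is one attempt and no reset: what is moved stays moved. The work goes in short steps, Python scripts to look and compute and a tool call to move; the robot and the scene stay as the last step left them, time stands still between calls to the robot, and variables do not carry over. Pictures are saved under pics/ and viewed, at most 10 in all, crops included, and the job is handed in when it is done.

Besides the shell and the picture viewer there is one more tool, called after "Emit:" as a command line: name --argument value ..., lists and objects as JSON in quotes. apply_moves: Moves the arm, as the interface text tells. Its arguments: {"type":"object","properties":{"series":{"type":"array","items":{"type":"object","properties":{"turn":{"type":"array","items":{"type":"number","minimum":-1,"maximum":1}},"travel":{"type":"array","items":{"type":"number","minimum":-1,"maximum":1}},"claw":{"type":"number"}}}},"force":{"type":"number"}},"required":["series"]}

```bash
ls; mkdir -p pics
cat > h.py <<'E'
import numpy as np, cv2
from scipy.spatial.transform import Rotation as Rn
from cell import bot
def cam(n):
    im,d=bot.capture(n); return im,d
def save(im,f): cv2.imwrite('pics/'+f,cv2.cvtColor(im,cv2.COLOR_RGB2BGR))
def cloud(n,d):
    m=bot.camera_model(n); v,u=np.mgrid[:400,:640]
    P=np.stack([(u-m['cx'])/m['fx']*d,(v-m['cy'])/m['fy']*d,d],-1)
    return (P-np.array(m['t']))@np.array(m['R'])
def pose():
    s=bot.observe(); q=s['orientation']
    return np.array(s['ee_pos']),Rn.from_quat([q[1],q[2],q[3],q[0]]),s
E
python3 - <<'E'
from h import *
p,R,s=pose(); print(s); print(R.as_matrix().round(3))
ims=[]
for n in ('top','side'):
    im,d=cam(n); ims.append(im); C=cloud(n,d); np.save(n+'.npy',C)
    for t in ('jar_a','balance','pan_center'):
        r=bot.search_frame(t,n); print(n,t,[(np.round(x['xyz'],3),round(x['p'],2)) for x in r])
save(cv2.resize(np.vstack(ims),(600,750))[:, :],'a.png') if 0 else save(cv2.resize(np.vstack(ims),(480,600)),'a.png')
E
```

```text
pics
{'time': 0.0, 'joint_pos': array([ 1.19801068e+00,  5.33503564e-02,  1.61426860e+00,  8.80831040e-07,
        1.47595321e+00, -1.19029681e-01]), 'joint_vel': array([-0.00031959, -0.00017471, -0.00077456, -0.00164682, -0.00107263,
        0.00166423]), 'joint_efforts': array([-5.05546850e-04, -3.93677473e+01, -3.70180357e+01, -1.73750359e-04,
        7.08263658e-03,  1.78147519e-05]), 'ee_pos': array([0.15682362, 0.60473847, 0.40348185]), 'orientation': array([-2.41367805e-04,  1.26537822e-01,  9.91961290e-01, -9.59872551e-04]), 'force': array([ 0.0387728 , -0.35747886, -0.97211244]), 'torque': array([ 0.01545795, -0.07359863,  0.03375193]), 'finger_force': 0.0, 'width': 0.0854235640305094}
[[-0.968  0.251 -0.001]
 [ 0.251  0.968 -0.002]
 [ 0.    -0.002 -1.   ]]
top jar_a [(array([0.434, 0.35 , 0.08 ]), 0.73), (array([0.444, 0.094, 0.077]), 0.69), (array([0.626, 0.129, 0.078]), 0.59)]
top balance [(array([ 0.604, -0.169,  0.041]), 0.89), (array([0.63 , 0.131, 0.079]), 0.68)]
top pan_center [(array([ 0.605, -0.174,  0.047]), 0.98)]
side jar_a [(array([0.44 , 0.122, 0.05 ]), 0.82), (array([0.434, 0.379, 0.053]), 0.82), (array([0.629, 0.152, 0.048]), 0.59)]
side balance [(array([ 0.602, -0.124,  0.047]), 0.56)]
side pan_center [(array([ 0.594, -0.121,  0.049]), 0.93)]
```

View pics/a.png

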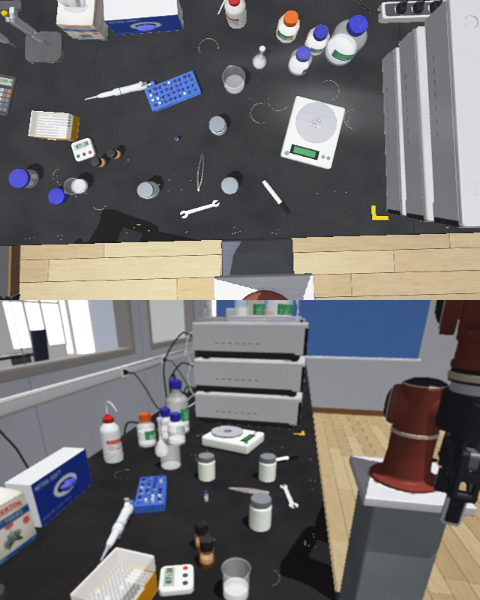

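The picture shows the three grey-capped jars: top view (148,190) left, (230,185) right front, (218,124) back. The balance is at (312,130) with its pan at the rear, and the side view confirms the layout. Next I measure cap circles and the pan from both depth views.

Run:
```python
from h import *
T=np.load('top.npy').reshape(-1,3);S=np.load('side.npy').reshape(-1,3)
for nm,c in dict(a=(.444,.094),b=(.628,.131),c=(.434,.352)).items():
    for n,C in (('top',T),('side',S)):
        m=np.hypot(C[:,0]-c[0],C[:,1]-c[1])<.05
        Q=C[m&(C[:,2]>.03)&(C[:,2]<.12)]
        zt=np.percentile(Q[:,2],98) if len(Q) else 0
        W=Q[Q[:,2]>zt-.006][:,:2]
        (cx,cy),r=cv2.minEnclosingCircle(W.astype(np.float32)[:,None])
        bench=C[m&(C[:,2]<.015)]
        print(nm,n,len(W),'z',zt.round(4),'ctr',round(cx,4),round(cy,4),'r',round(r,4),'mean',W.mean(0).round(4),'bench',np.median(bench[:,2]).round(4) if len(bench) else None)
for n,C in (('top',T),('side',S)):
    m=np.hypot(C[:,0]-.61,C[:,1]+.17)<.13
    Q=C[m&(C[:,2]>.03)&(C[:,2]<.065)]
    P=Q[Q[:,2]>.0515]
    (cx,cy),r=cv2.minEnclosingCircle(P[:,:2].astype(np.float32)[:,None])
    print(n,'pan',np.histogram(Q[:,2],bins=np.arange(.03,.066,.003))[0],np.median(P[:,2]),cx,cy,r,P.mean(0))
    print(cv2.minAreaRect(Q[:,:2].astype(np.float32)))
# other objects around within gripper sweep
Q=T[(T[:,2]>.02)&(T[:,0]>.3)&(T[:,0]<.8)&(abs(T[:,1]-.1)<.45)]
H,_,_=np.histogram2d(Q[:,0],Q[:,1],bins=[np.arange(.3,.82,.03),np.arange(-.36,.56,.03)])
g=np.zeros((18,31),int)
for x,y,z in Q:
    i,j=int((x-.3)/.03),int((y+.36)/.03)
    if 0<=i<18 and 0<=j<31:g[i,j]=max(g[i,j],int(z*1000))
print(g)
```

```text
a top 241 z 0.0845 ctr 0.4441 0.0977 r 0.0249 mean [0.4446 0.0976] bench -0.0006
a side 180 z 0.0804 ctr 0.4433 0.0995 r 0.0269 mean [0.4426 0.1044] bench -0.0006
b top 263 z 0.0842 ctr 0.6367 0.1316 r 0.0252 mean [0.6364 0.1322] bench -0.0006
b side 173 z 0.0805 ctr 0.6351 0.134 r 0.026 mean [0.6345 0.1381] bench -0.0007
c top 303 z 0.0836 ctr 0.4372 0.358 r 0.0249 mean [0.4374 0.3584] bench -0.0005
c side 354 z 0.0809 ctr 0.4362 0.362 r 0.0262 mean [0.4355 0.3646] bench -0.0005
top pan [  12   28   75  301  986 1367  621  521 1092  661  101    5] 0.055900566553516357 0.600022554397583 -0.17114201188087463 0.10867443680763245 [ 0.63266737 -0.18056143  0.05602139]
((0.6073746681213379, -0.1737995743751526), (0.16615398228168488, 0.20531953871250153), 73.28617095947266)
side pan [ 77  85  78 107 357 354  18 101 415   4   0   0] 0.0549497568724826 0.6342517733573914 -0.17994840443134308 0.06986260414123535 [ 0.63231178 -0.17386011  0.05487688]
((0.6054834127426147, -0.1679593324661255), (0.16752192378044128, 0.2052842080593109), 73.73072052001953)
[[   0    0    0    0    0    0    0  
[... 2178 characters left out ...]
 27   40   38    0    0    0    0
     0    0    0]
 [   0    0    0    0    0    0    0   48    0    0    0    0    0   94
    97    0    0    0   27   39   34   42   40   42   26    0    0    0
    28   29   28]
 [   0    0    0    0    0    0    0    0    0    0    0    0    0   95
    92   95    0    0   39   34   40   40   37   38   51   35   35   36
    31   30    0]
 [   0    0    0    0    0    0    0    0    0    0    0    0    0   96
     0   95    0    0   30   40   34   39   40   27   53   32   29    0
     0    0    0]
 [   0    0    0    0    0    0    0    0    0    0    0    0    0    0
     0    0    0    0    0    0    0    0    0    0    0    0    0    0
     0    0    0]]
```

Emit:
apply_moves --series '[{"travel":[-0.3,-0.15,0.08],"turn":[0,0,0],"claw":0},{"travel":[-0.55,-0.275,0.14],"turn":[0,0,0],"claw":0},{"travel":[-0.8,-0.4,0.2],"turn":[0,0,0],"claw":0},{"travel":[-1,-0.5,0.25],"turn":[0,0,0],"claw":0},{"travel":[-1,-0.5,0.25],"turn":[0,0,0],"claw":0}]' --force 30

```text
time: 1.02
ee_pos: [0.3271, 0.456, 0.3536]
orientation: [-0.0, 0.129, 0.992, -0.001]
force: [0.5, 0.2, 0.2]
width: 0.0855
finger_force: 0.0
```

Emit:
apply_moves --series '[{"travel":[-0.2,-0.1,0.12],"turn":[0,0,0],"claw":0},{"travel":[-0.42,-0.21,0.24],"turn":[0,0,0],"claw":0},{"travel":[-0.6,-0.3,0.34],"turn":[0,0,0],"claw":0},{"travel":[-0.6625,-0.335,0.375],"turn":[0,0,0],"claw":0},{"travel":[-0.6625,-0.335,0.375],"turn":[0,0,0],"claw":0}]'

```text
time: 1.65
ee_pos: [0.4368, 0.3601, 0.2797]
orientation: [-0.0, 0.127, 0.992, 0.0]
force: [0.3, 0.7, -0.5]
width: 0.0853
finger_force: 0.0
```

```bash
cat > w.py <<'E'
from h import *
import sys
# wrist depth -> world, cap circle near given xy
def wr(c,rad=.05,lo=.07,hi=.095,fn=None):
    p,R,s=pose(); im,d=cam('wrist'); m=bot.camera_model('wrist')
    v,u=np.mgrid[:400,:640]; a=(u-m['cx'])/m['fx']; b=(v-m['cy'])/m['fy']
    th=np.hypot(a,b); k=np.where(th>1e-6,np.tan(np.minimum(th,1.5))/np.maximum(th,1e-6),1)
    P=np.stack([a*k*d,b*k*d,d,np.ones_like(d)],-1)@np.array(m['tool_from_camera']).T
    W=R.apply(P[...,:3].reshape(-1,3))+p
    ok=(d.ravel()>0)&(th.ravel()<1.45)
    Q=W[ok&(np.hypot(W[:,0]-c[0],W[:,1]-c[1])<rad)&(W[:,2]>lo)&(W[:,2]<hi)]
    if fn: save(im,fn)
    print('tcp',p.round(4),'t',round(s['time'],2),'n',len(Q))
    if len(Q):
        zt=np.percentile(Q[:,2],95); q=Q[Q[:,2]>zt-.006][:,:2]
        print('z',zt.round(4),cv2.minEnclosingCircle(q.astype(np.float32)[:,None]),q.mean(0).round(4))
if __name__=='__main__':
    wr((float(sys.argv[1]),float(sys.argv[2])),fn=sys.argv[3] if len(sys.argv)>3 else None)
E
python3 w.py .437 .36 w1.png
```

```text
tcp [0.4368 0.3601 0.2797] t 1.65 n 5139
z 0.0811 ((0.4351039528846741, 0.35824960470199585), 0.026179607957601547) [0.4333 0.3587]
```

View pics/w1.png

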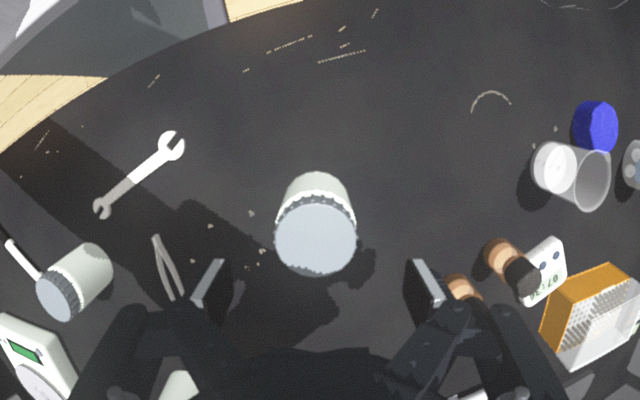

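The wrist view shows jar_c at (315,240), centred between the open fingers, with no obstacle under them. I descend, grip and lift to weigh it.

Emit:
apply_moves --series '[{"travel":[0.005,-0.007,0.12],"turn":[0,0,0],"claw":0},{"travel":[0.005,-0.007,0.25],"turn":[0,0,0],"claw":0},{"travel":[0.005,-0.007,0.36],"turn":[0,0,0],"claw":0},{"travel":[0.005,-0.007,0.4],"turn":[0,0,0],"claw":0},{"travel":[0.005,-0.007,0.4],"turn":[0,0,0],"claw":0}]' --force 35

```text
time: 2.33
ee_pos: [0.4351, 0.3595, 0.2002]
orientation: [0.0, 0.126, 0.992, 0.0]
force: [0.0, -0.1, 0.2]
width: 0.0856
finger_force: 0.0
```

Emit:
apply_moves --series '[{"travel":[0,0,0],"turn":[0,0,0],"claw":0.2},{"travel":[0,0,0],"turn":[0,0,0],"claw":0.5},{"travel":[0,0,0],"turn":[0,0,0],"claw":1},{"travel":[0,0,0],"turn":[0,0,0],"claw":1},{"travel":[0,0,0],"turn":[0,0,0],"claw":1}]' --force 35

```text
time: 2.95
ee_pos: [0.4362, 0.3592, 0.2013]
orientation: [0.001, 0.127, 0.992, 0.001]
force: [-0.0, 0.2, 6.0]
width: 0.0537
finger_force: 37.4
```

Emit:
apply_moves --series '[{"travel":[0,0,-0.03],"turn":[0,0,0],"claw":1},{"travel":[0,0,-0.075],"turn":[0,0,0],"claw":1},{"travel":[0,0,-0.1],"turn":[0,0,0],"claw":1},{"travel":[0,0,-0.1],"turn":[0,0,0],"claw":1},{"travel":[0,0,-0.1],"turn":[0,0,0],"claw":1}]'

```text
time: 3.58
ee_pos: [0.4354, 0.3586, 0.2195]
orientation: [-0.0, 0.127, 0.992, -0.0]
force: [-0.7, -0.1, -1.5]
width: 0.0535
finger_force: 37.1
```

Emit:
apply_moves --series '[{"travel":[0,0,0],"turn":[0,0,0],"claw":1},{"travel":[0,0,0],"turn":[0,0,0],"claw":1},{"travel":[0,0,0],"turn":[0,0,0],"claw":1},{"travel":[0,0,0],"turn":[0,0,0],"claw":1},{"travel":[0,0,0],"turn":[0,0,0],"claw":1}]'

```text
time: 4.2
ee_pos: [0.4355, 0.3587, 0.2197]
orientation: [0.0, 0.127, 0.992, -0.0]
force: [-0.1, -1.1, -1.2]
width: 0.0535
finger_force: 37.1
```

Run:
```python
from h import *
f=[]
for i in range(4):
    p,R,s=pose(); f.append(s['force']); bot.capture('side')
im,d=cam('side'); print(p,s['time'],np.array(f).round(2)); print(bot.search_frame('jar_a','side'))
```

```text
[0.43553275 0.35872647 0.21972653] 4.35 [[-0.09 -1.07 -1.23]
 [ 0.05 -0.77 -1.27]
 [-0.69 -0.47 -0.9 ]
 [ 0.84  0.3  -1.3 ]]
[{'xyz': [0.6266, 0.1528, 0.0501], 'p': 0.86}, {'xyz': [0.4242, 0.3778, 0.0532], 'p': 0.77}]
```

Run:
```python
from h import *
im,d=cam('side'); C=cloud('side',d); S=C.reshape(-1,3)
m=(np.hypot(S[:,0]-.43,S[:,1]-.37)<.04)&(S[:,2]>-.01)&(S[:,2]<.2)
print(np.histogram(S[m][:,2],bins=np.arange(-.01,.2,.01)))
save(im[180:400,200:480],'s2.png'); print(bot.observe()['force'])
```

```text
(array([569, 131,  21, 129, 139, 108, 116, 133, 148,  97, 191,  48,  69,
        66,  74, 114, 163,  89, 138, 238]), array([-0.01,  0.  ,  0.01,  0.02,  0.03,  0.04,  0.05,  0.06,  0.07,
        0.08,  0.09,  0.1 ,  0.11,  0.12,  0.13,  0.14,  0.15,  0.16,
        0.17,  0.18,  0.19]))
[ 0.37196492 -0.13916481 -1.05534943]
```

View pics/s2.png

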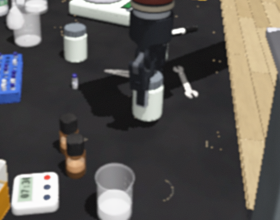

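The crop shows jar_c at (148,95) held off the bench. It weighs about 1.1 N, so it is empty. I set it back.

Emit:
apply_moves --series '[{"travel":[0,0,0.03],"turn":[0,0,0],"claw":1},{"travel":[0,0,0.06],"turn":[0,0,0],"claw":1},{"travel":[0,0,0.085],"turn":[0,0,0],"claw":1},{"travel":[0,0,0.095],"turn":[0,0,0],"claw":1},{"travel":[0,0,0.1],"turn":[0,0,0],"claw":1}]'

```text
time: 5.18
ee_pos: [0.4356, 0.3588, 0.2014]
orientation: [-0.001, 0.126, 0.992, -0.001]
force: [-8.4, -5.7, 15.8]
width: 0.0538
finger_force: 38.4
```

Emit:
apply_moves --series '[{"travel":[0,0,0],"turn":[0,0,0],"claw":1},{"travel":[0,0,0],"turn":[0,0,0],"claw":0.2},{"travel":[0,0,0],"turn":[0,0,0],"claw":0},{"travel":[0,0,0],"turn":[0,0,0],"claw":0},{"travel":[0,0,0],"turn":[0,0,0],"claw":0}]'

```text
time: 5.8
ee_pos: [0.4355, 0.3587, 0.1995]
orientation: [-0.0, 0.127, 0.992, -0.0]
force: [0.5, -0.1, -0.8]
width: 0.0851
finger_force: 0.0
```

Emit:
apply_moves --series '[{"travel":[0,0,-0.1],"turn":[0,0,0],"claw":0},{"travel":[0,0,-0.3],"turn":[0,0,0],"claw":0},{"travel":[0,0,-0.5],"turn":[0,0,0],"claw":0},{"travel":[0,0,-0.6],"turn":[0,0,0],"claw":0},{"travel":[0,0,-0.6],"turn":[0,0,0],"claw":0}]'

```text
time: 6.42
ee_pos: [0.4359, 0.359, 0.3221]
orientation: [0.002, 0.127, 0.992, 0.001]
force: [-0.3, 0.9, 0.0]
width: 0.0852
finger_force: 0.0
```

```bash
python3 w.py .437 .36; python3 -c "
from h import *
p,R,s=pose()
for n,t in dict(a=(.444,.0985,.30),b=(.6355,.1325,.30)).items(): print(n,(R.inv().apply(np.array(t)-p)/.2).round(4))
print(s['force'],R.as_matrix().round(4))"
```

```text
tcp [0.4359 0.359  0.3221] t 6.42 n 3592
z 0.0812 ((0.43413472175598145, 0.3581153154373169), 0.025957709178328514) [0.4331 0.3586]
a [-0.368  -1.2485  0.0991]
b [-1.2521 -0.8436  0.0997]
[ 0.90514064  0.5463409  -0.5891944 ] [[-9.680e-01  2.511e-01  6.000e-04]
 [ 2.511e-01  9.680e-01  3.000e-04]
 [-5.000e-04  5.000e-04 -1.000e+00]]
```

jar_c stands where it was. Next is jar_a.

Emit:
apply_moves --series '[{"travel":[-0.06,-0.2,0],"turn":[0,0,0],"claw":0},{"travel":[-0.14,-0.46,0],"turn":[0,0,0],"claw":0},{"travel":[-0.22,-0.74,0.05],"turn":[0,0,0],"claw":0},{"travel":[-0.3,-1,0.1],"turn":[0,0,0],"claw":0},{"travel":[-0.3,-1,0.1],"turn":[0,0,0],"claw":0}]'

```text
time: 7.1
ee_pos: [0.4423, 0.1472, 0.2962]
orientation: [-0.003, 0.129, 0.992, -0.001]
force: [-0.2, 0.4, -0.6]
width: 0.0854
finger_force: 0.0
```

Emit:
apply_moves --series '[{"travel":[-0.03,-0.1,0.05],"turn":[0,0,0],"claw":0},{"travel":[-0.068,-0.25,0.1],"turn":[0,0,0],"claw":0},{"travel":[-0.068,-0.25,0.1],"turn":[0,0,0],"claw":0},{"travel":[-0.068,-0.25,0.1],"turn":[0,0,0],"claw":0},{"travel":[-0.068,-0.25,0.1],"turn":[0,0,0],"claw":0}]'

```text
time: 7.72
ee_pos: [0.4441, 0.0992, 0.2799]
orientation: [0.0, 0.126, 0.992, 0.0]
force: [-0.7, 0.4, -0.4]
width: 0.0852
finger_force: 0.0
```

```bash
python3 w.py .444 .0985
```

```text
tcp [0.4441 0.0992 0.2799] t 7.72 n 5146
z 0.0812 ((0.4420522451400757, 0.09725982695817947), 0.026243096217513084) [0.4401 0.0979]
```

Emit:
apply_moves --series '[{"travel":[0.005,-0.009,0.12],"turn":[0,0,0],"claw":0},{"travel":[0.005,-0.009,0.25],"turn":[0,0,0],"claw":0},{"travel":[0.005,-0.009,0.36],"turn":[0,0,0],"claw":0},{"travel":[0.005,-0.009,0.4],"turn":[0,0,0],"claw":0},{"travel":[0.005,-0.009,0.4],"turn":[0,0,0],"claw":0}]'

```text
time: 8.4
ee_pos: [0.4426, 0.0971, 0.1997]
orientation: [-0.0, 0.126, 0.992, -0.0]
force: [-0.7, -0.3, 0.6]
width: 0.0854
finger_force: 0.0
```

Emit:
apply_moves --series '[{"travel":[0,0,0],"turn":[0,0,0],"claw":0.2},{"travel":[0,0,0],"turn":[0,0,0],"claw":0.5},{"travel":[0,0,0],"turn":[0,0,0],"claw":1},{"travel":[0,0,0],"turn":[0,0,0],"claw":1},{"travel":[0,0,0],"turn":[0,0,0],"claw":1}]'

```text
time: 9.02
ee_pos: [0.4434, 0.0968, 0.2012]
orientation: [0.001, 0.127, 0.992, 0.0]
force: [-0.7, 0.4, 5.2]
width: 0.0538
finger_force: 37.5
```

Emit:
apply_moves --series '[{"travel":[0,0,-0.03],"turn":[0,0,0],"claw":1},{"travel":[0,0,-0.075],"turn":[0,0,0],"claw":1},{"travel":[0,0,-0.1],"turn":[0,0,0],"claw":1},{"travel":[0,0,-0.1],"turn":[0,0,0],"claw":1},{"travel":[0,0,-0.1],"turn":[0,0,0],"claw":1}]'

```text
time: 9.65
ee_pos: [0.4424, 0.0967, 0.2195]
orientation: [-0.0, 0.127, 0.992, -0.0]
force: [-0.5, -0.3, -1.4]
width: 0.0539
finger_force: 37.1
```

Emit:
apply_moves --series '[{"travel":[0,0,0],"turn":[0,0,0],"claw":1},{"travel":[0,0,0],"turn":[0,0,0],"claw":1},{"travel":[0,0,0],"turn":[0,0,0],"claw":1},{"travel":[0,0,0],"turn":[0,0,0],"claw":1},{"travel":[0,0,0],"turn":[0,0,0],"claw":1}]'

```text
time: 10.28
ee_pos: [0.4426, 0.0968, 0.2197]
orientation: [-0.0, 0.127, 0.992, -0.0]
force: [-0.8, -0.1, -0.8]
width: 0.0536
finger_force: 37.1
```

Run:
```python
from h import *
f=[]
for i in range(4):
    p,R,s=pose(); f.append(s['force']); bot.capture('side')
print(p,s['time'],np.array(f).round(2))
```

```text
[0.44258209 0.09676232 0.21972256] 10.425 [[-0.8  -0.07 -0.8 ]
 [-0.15 -0.5  -1.35]
 [-0.52  0.3  -0.83]
 [ 0.34 -0.89 -2.12]]
```

jar_a is light too (about 1.3 N), so jar_b should be the heavy one. I return jar_a and go on.

Emit:
apply_moves --series '[{"travel":[0,0,0.03],"turn":[0,0,0],"claw":1},{"travel":[0,0,0.06],"turn":[0,0,0],"claw":1},{"travel":[0,0,0.082],"turn":[0,0,0],"claw":1},{"travel":[0,0,0.092],"turn":[0,0,0],"claw":1},{"travel":[0,0,0.097],"turn":[0,0,0],"claw":1}]'

```text
time: 11.1
ee_pos: [0.4427, 0.0968, 0.2012]
orientation: [-0.001, 0.126, 0.992, -0.0]
force: [-8.5, -0.0, 14.1]
width: 0.0539
finger_force: 38.2
```

Emit:
apply_moves --series '[{"travel":[0,0,0],"turn":[0,0,0],"claw":1},{"travel":[0,0,0],"turn":[0,0,0],"claw":0.2},{"travel":[0,0,0],"turn":[0,0,0],"claw":0},{"travel":[0,0,0],"turn":[0,0,0],"claw":0},{"travel":[0,0,0],"turn":[0,0,0],"claw":0}]'

```text
time: 11.72
ee_pos: [0.4426, 0.0968, 0.2002]
orientation: [-0.0, 0.127, 0.992, 0.0]
force: [-0.2, -0.1, 0.2]
width: 0.0855
finger_force: 0.0
```

Emit:
apply_moves --series '[{"travel":[0,0,-0.1],"turn":[0,0,0],"claw":0},{"travel":[0,0,-0.3],"turn":[0,0,0],"claw":0},{"travel":[0,0,-0.5],"turn":[0,0,0],"claw":0},{"travel":[0,0,-0.6],"turn":[0,0,0],"claw":0},{"travel":[0,0,-0.6],"turn":[0,0,0],"claw":0}]'

```text
time: 12.35
ee_pos: [0.4432, 0.0968, 0.3223]
orientation: [0.002, 0.127, 0.992, 0.0]
force: [0.2, -0.6, 0.0]
width: 0.0856
finger_force: 0.0
```

```bash
python3 w.py .444 .0985; python3 -c "
from h import *
p,R,s=pose()
for n,t in dict(b=(.6355,.1325,.28)).items(): print(n,(R.inv().apply(np.array(t)-p)/.2).round(4))
print(s['force'])"
```

```text
tcp [0.4432 0.0968 0.3223] t 12.35 n 3607
z 0.0812 ((0.4408406913280487, 0.09671270847320557), 0.026374757289886475) [0.4392 0.0969]
b [-0.8884  0.415   0.2036]
[ 0.37548261  0.2747813  -0.7988336 ]
```

Emit:
apply_moves --series '[{"travel":[-0.2,0.095,0.03],"turn":[0,0,0],"claw":0},{"travel":[-0.45,0.21,0.08],"turn":[0,0,0],"claw":0},{"travel":[-0.7,0.33,0.14],"turn":[0,0,0],"claw":0},{"travel":[-0.886,0.414,0.2],"turn":[0,0,0],"claw":0},{"travel":[-0.886,0.414,0.2],"turn":[0,0,0],"claw":0}]'

```text
time: 13.02
ee_pos: [0.6356, 0.1324, 0.2753]
orientation: [-0.003, 0.127, 0.992, -0.001]
force: [-1.0, 0.4, -0.3]
width: 0.0851
finger_force: 0.0
```

```bash
python3 w.py .6355 .1325
```

```text
tcp [0.6356 0.1324 0.2753] t 13.03 n 5298
z 0.0811 ((0.634507417678833, 0.13101151585578918), 0.0264436025172472) [0.6327 0.1317]
```

Emit:
apply_moves --series '[{"travel":[0.003,-0.006,0.12],"turn":[0,0,0],"claw":0},{"travel":[0.003,-0.006,0.25],"turn":[0,0,0],"claw":0},{"travel":[0.003,-0.006,0.36],"turn":[0,0,0],"claw":0},{"travel":[0.003,-0.006,0.4],"turn":[0,0,0],"claw":0},{"travel":[0.003,-0.006,0.4],"turn":[0,0,0],"claw":0}]'

```text
time: 13.7
ee_pos: [0.6336, 0.1314, 0.1999]
orientation: [-0.0, 0.127, 0.992, -0.0]
force: [0.1, -0.2, 1.3]
width: 0.0853
finger_force: 0.0
```

Emit:
apply_moves --series '[{"travel":[0,0,0],"turn":[0,0,0],"claw":0.2},{"travel":[0,0,0],"turn":[0,0,0],"claw":0.5},{"travel":[0,0,0],"turn":[0,0,0],"claw":1},{"travel":[0,0,0],"turn":[0,0,0],"claw":1},{"travel":[0,0,0],"turn":[0,0,0],"claw":1}]' --force 45

```text
time: 14.32
ee_pos: [0.6348, 0.1317, 0.202]
orientation: [0.001, 0.127, 0.992, 0.001]
force: [-0.1, 1.3, 5.4]
width: 0.0525
finger_force: 48.7
```

Emit:
apply_moves --series '[{"travel":[0,0,-0.03],"turn":[0,0,0],"claw":1},{"travel":[0,0,-0.075],"turn":[0,0,0],"claw":1},{"travel":[0,0,-0.1],"turn":[0,0,0],"claw":1},{"travel":[0,0,-0.1],"turn":[0,0,0],"claw":1},{"travel":[0,0,-0.1],"turn":[0,0,0],"claw":1}]'

```text
time: 14.95
ee_pos: [0.6338, 0.1314, 0.22]
orientation: [-0.0, 0.127, 0.992, -0.0]
force: [0.6, 0.1, -5.2]
width: 0.0527
finger_force: 48.1
```

Emit:
apply_moves --series '[{"travel":[0,0,0],"turn":[0,0,0],"claw":1},{"travel":[0,0,0],"turn":[0,0,0],"claw":1},{"travel":[0,0,0],"turn":[0,0,0],"claw":1},{"travel":[0,0,0],"turn":[0,0,0],"claw":1},{"travel":[0,0,0],"turn":[0,0,0],"claw":1}]'

```text
time: 15.58
ee_pos: [0.634, 0.1314, 0.2203]
orientation: [0.0, 0.127, 0.992, 0.0]
force: [0.2, -0.2, -5.3]
width: 0.0526
finger_force: 48.1
```

jar_b weighs about 5.3 N, so it is the heavy one. I carry it to the pan.

Emit:
apply_moves --series '[{"travel":[0,0,-0.15],"turn":[0,0,0],"claw":1},{"travel":[0,0,-0.35],"turn":[0,0,0],"claw":1},{"travel":[-0.04,-0.1,-0.4],"turn":[0,0,0],"claw":1},{"travel":[-0.08,-0.27,-0.4],"turn":[0,0,0],"claw":1},{"travel":[-0.13,-0.5,-0.4],"turn":[0,0,0],"claw":1}]'

```text
time: 16.2
ee_pos: [0.6336, 0.0267, 0.2992]
orientation: [-0.001, 0.126, 0.992, -0.0]
force: [0.5, -0.4, -5.6]
width: 0.0525
finger_force: 49.6
```

Emit:
apply_moves --series '[{"travel":[-0.06,-0.24,0],"turn":[0,0,0],"claw":1},{"travel":[-0.12,-0.48,0],"turn":[0,0,0],"claw":1},{"travel":[-0.18,-0.72,0],"turn":[0,0,0],"claw":1},{"travel":[-0.23,-0.9,0],"turn":[0,0,0],"claw":1},{"travel":[-0.256,-1,0],"turn":[0,0,0],"claw":1}]'

```text
time: 16.82
ee_pos: [0.6326, -0.1811, 0.2989]
orientation: [-0.001, 0.128, 0.992, 0.0]
force: [-0.7, 1.9, -4.6]
width: 0.0521
finger_force: 49.7
```

Emit:
apply_moves --series '[{"travel":[0,0,0],"turn":[0,0,0],"claw":1},{"travel":[0,0,0],"turn":[0,0,0],"claw":1},{"travel":[0,0,0],"turn":[0,0,0],"claw":1},{"travel":[0,0,0],"turn":[0,0,0],"claw":1},{"travel":[0,0,0],"turn":[0,0,0],"claw":1}]'

```text
time: 17.45
ee_pos: [0.6335, -0.1778, 0.3004]
orientation: [0.0, 0.126, 0.992, 0.0]
force: [0.3, -0.4, -5.2]
width: 0.0526
finger_force: 50.2
```

Run:
```python
from h import *
p,R,s=pose(); print(p,s['force'],s['time'])
im,d=cam('side'); C=cloud('side',d); im2,d2=cam('top'); T=cloud('top',d2)
for n,X in (('side',C),('top',T)):
    S=X.reshape(-1,3); P=S[(np.hypot(S[:,0]-.633,S[:,1]+.18)<.07)&(S[:,2]>.0515)&(S[:,2]<.06)]
    print(n,len(P),cv2.minEnclosingCircle(P[:,:2].astype(np.float32)[:,None]),P[:,:2].min(0),P[:,:2].max(0))
    m=(np.hypot(S[:,0]-p[0],S[:,1]-p[1])<.032)&(S[:,2]>.08)&(S[:,2]<.2); print(n,'jar low z',np.percentile(S[m][:,2],[1,3,10]) if m.any() else 0)
save(np.hstack([cv2.resize(im[150:300,200:400],(400,300)),cv2.resize(im2[80:230,340:540],(400,300))]),'pan.png')
```

```text
[ 0.63349047 -0.17780139  0.30038418] [ 0.2980962  -0.35424075 -5.22965268] 17.45
side 515 ((0.6325626969337463, -0.17949651181697845), 0.0674106553196907) [ 0.56816464 -0.24619272] [ 0.69981403 -0.1127704 ]
side jar low z [0.09853259 0.10029964 0.10597189]
top 481 ((0.6355639100074768, -0.18132923543453217), 0.06674092262983322) [ 0.59040917 -0.24644643] [ 0.69860446 -0.11579127]
top jar low z [0.12572247 0.12946472 0.14051204]
```

View pics/pan.png

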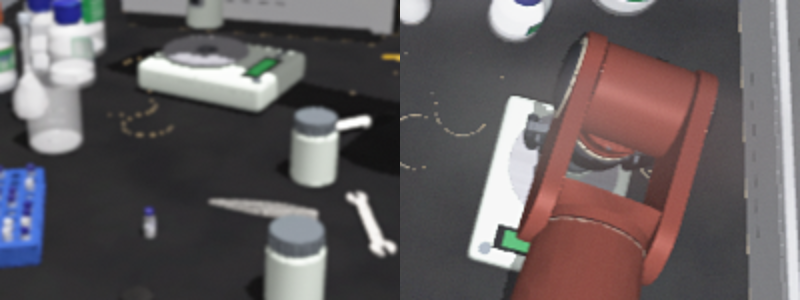

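The crop shows the jar hovering above the pan (left panel, about (205,10) over the pan at (205,50)), with clear surroundings. The gap is about 43 mm, so I lower in stages.

Emit:
apply_moves --series '[{"travel":[0,-0.005,0.06],"turn":[0,0,0],"claw":1},{"travel":[0,-0.008,0.12],"turn":[0,0,0],"claw":1},{"travel":[0,-0.008,0.165],"turn":[0,0,0],"claw":1},{"travel":[0,-0.008,0.19],"turn":[0,0,0],"claw":1},{"travel":[0,-0.008,0.2],"turn":[0,0,0],"claw":1}]'

```text
time: 18.18
ee_pos: [0.6329, -0.1799, 0.2597]
orientation: [-0.0, 0.127, 0.992, 0.0]
force: [-0.6, -0.7, -5.0]
width: 0.053
finger_force: 50.1
```

Emit:
apply_moves --series '[{"travel":[0,0,0.002],"turn":[0,0,0],"claw":1},{"travel":[0,0,0.004],"turn":[0,0,0],"claw":1},{"travel":[0,0,0.006],"turn":[0,0,0],"claw":1},{"travel":[0,0,0.008],"turn":[0,0,0],"claw":1},{"travel":[0,0,0.01],"turn":[0,0,0],"claw":1}]'

```text
time: 18.8
ee_pos: [0.633, -0.1799, 0.2584]
orientation: [0.0, 0.127, 0.992, -0.0]
force: [-0.6, -0.4, -4.8]
width: 0.0523
finger_force: 50.1
```

Emit:
apply_moves --series '[{"travel":[0,0,0.001],"turn":[0,0,0],"claw":1},{"travel":[0,0,0.002],"turn":[0,0,0],"claw":1},{"travel":[0,0,0.003],"turn":[0,0,0],"claw":1},{"travel":[0,0,0.004],"turn":[0,0,0],"claw":1},{"travel":[0,0,0.004],"turn":[0,0,0],"claw":1}]'

```text
time: 19.42
ee_pos: [0.633, -0.1799, 0.2581]
orientation: [0.0, 0.127, 0.992, -0.0]
force: [-3.1, 0.6, 0.5]
width: 0.0527
finger_force: 50.5
```

Contact is made and the weight is carried. A touch more, then release.

Emit:
apply_moves --series '[{"travel":[0,0,0.001],"turn":[0,0,0],"claw":1},{"travel":[0,0,0.002],"turn":[0,0,0],"claw":1},{"travel":[0,0,0.002],"turn":[0,0,0],"claw":0.4},{"travel":[0,0,0.002],"turn":[0,0,0],"claw":0.2},{"travel":[0,0,0.002],"turn":[0,0,0],"claw":0}]'

```text
time: 20.05
ee_pos: [0.6334, -0.1801, 0.2574]
orientation: [0.001, 0.127, 0.992, -0.0]
force: [-0.2, 0.4, 0.1]
width: 0.0839
finger_force: 0.0
```

Emit:
apply_moves --series '[{"travel":[0,0,0],"turn":[0,0,0],"claw":0},{"travel":[0,0,0],"turn":[0,0,0],"claw":0},{"travel":[0,0,-0.1],"turn":[0,0,0],"claw":0},{"travel":[0,0,-0.2],"turn":[0,0,0],"claw":0},{"travel":[0,0,-0.35],"turn":[0,0,0],"claw":0}]'

```text
time: 20.68
ee_pos: [0.633, -0.1799, 0.329]
orientation: [0.0, 0.127, 0.992, -0.0]
force: [0.4, -0.5, -0.1]
width: 0.0852
finger_force: 0.0
```

Emit:
apply_moves --series '[{"travel":[0,0,-0.2],"turn":[0,0,0],"claw":0},{"travel":[0.1,0.2,-0.3],"turn":[0,0,0],"claw":0},{"travel":[0.2,0.5,-0.3],"turn":[0,0,0],"claw":0},{"travel":[0.2,0.8,-0.3],"turn":[0,0,0],"claw":0},{"travel":[0.2,0.8,-0.3],"turn":[0,0,0],"claw":0}]'

```text
time: 21.3
ee_pos: [0.6347, -0.0114, 0.3897]
orientation: [0.002, 0.124, 0.992, 0.0]
force: [0.9, 0.1, -0.1]
width: 0.0855
finger_force: 0.0
```

Run:
```python
from h import *
p,R,s=pose(); print(p,s['force'],s['time'])
im,d=cam('side'); C=cloud('side',d); im2,d2=cam('top'); T=cloud('top',d2)
for n,X in (('side',C),('top',T)):
    S=X.reshape(-1,3)
    for c,z in (((.633,-.18),.136),((.442,.097),.08),((.4355,.359),.08)):
        P=S[(np.hypot(S[:,0]-c[0],S[:,1]-c[1])<.045)&(abs(S[:,2]-z)<.007)]
        print(n,c,len(P),cv2.minEnclosingCircle(P[:,:2].astype(np.float32)[:,None]) if len(P) else 0,np.percentile(P[:,2],95) if len(P) else 0)
save(np.hstack([cv2.resize(im[80:380,200:500],(400,400)),cv2.resize(im2[80:380,160:560],(400,300),interpolation=3) if 0 else cv2.resize(im2[60:360,180:480],(400,400))]),'end.png')
```

```text
[ 0.63471655 -0.011367    0.38966396] [ 0.92761028  0.0625921  -0.14928065] 21.3
side (0.633, -0.18) 92 ((0.6355994939804077, -0.17621497809886932), 0.026515131816267967) 0.1362112925723372
side (0.442, 0.097) 187 ((0.4398556649684906, 0.09969965368509293), 0.026583168655633926) 0.08060804543675976
side (0.4355, 0.359) 385 ((0.43535035848617554, 0.3611222207546234), 0.02657538838684559) 0.08077782394183579
top (0.633, -0.18) 402 ((0.6359091997146606, -0.17958907783031464), 0.026283467188477516) 0.13959914161464476
top (0.442, 0.097) 371 ((0.4434668719768524, 0.09714924544095993), 0.02543576993048191) 0.08383844100177702
top (0.4355, 0.359) 378 ((0.4374570846557617, 0.35839274525642395), 0.025846658274531364) 0.08341349480026315
```

View pics/end.png

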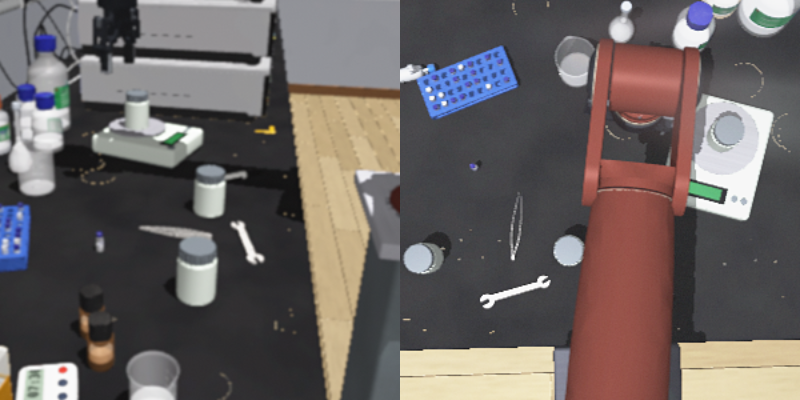

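The final picture shows jar_b upright near the pan centre (left (137,110), right (728,130)). The two empty jars stand at their original places, (210,190) and (197,270) on the left, and the arm is clear of everything.

```bash
python3 -c "
from cell import bot
print(bot.close_job())"
```

```text
the job is handed in; nothing more can be done
None
```

The heavy jar was jar_b (about 0.53 kg by feel); it stands upright near the centre of the balance pan, empty jars a and c are back within about 3 mm of where they stood, and the job was handed in at about 21 s.

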